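# Post a sensor module into the returns box

## Robot

A 6-joint arm with a two-finger parallel gripper is mounted at the origin on a cart in front of the work surface, level with it; the furniture and walls round the work are solid. World frame = base frame: x ahead of the robot, y to its left, z up, the work surface at z = 0. Lengths are in m, angles in rad, forces in N, time in s.
With the tool pointing down it reaches from about 0.275 to 0.825 m from the base axis. Payload 4.9 kg.
Tool frame: the origin (TCP) lies midway between the tips of the shut fingers; the grasp point (between the pads) lies 19 mm behind it (grip_point_offset is the distance from the TCP to the grasp point, in m); z points along the fingers, y is the line along which they close (so a half turn about z gives the same grasp; the last joint's range is limited). The gripper opens to 85 mm and grips with 20 to 120 N. Pads are 22 mm wide; open, the fingers measure 114 mm over their backs; the gripper's body (76 mm by 85 mm) begins 54 mm behind the grasp point. The pads swing forward as they close: fully open they stand 13 mm farther back than shut.
Start: joints at [-1.284, 0.326, -0.193, 1.052, 0, 1.437], TCP at [0.225, -0.502, 0.231] pointing down, gripper open.
Joint ranges: [-2.65, 2.65], [-0.97, 1.79], [-1.3, 1.35], [-1.93, 2.1], [-1.47, 1.37], [-3.14, 3.14]. Speed limits (rad/s): [2.57, 2.57, 3.14, 3.14, 3.14, 3.14].

## Interface

Orientations are given as a rotation vector (axis times angle).
In Python, from cell import * gives the robot as it stands. Calls block until the motion is done:
- movep(position, orientation): joint-space move of the TCP to a pose.
- move_l(position, velocity=0.15, rot=None, until_force=None): straight line of the TCP; rot=None keeps the orientation; velocity is the mean speed in m/s. With until_force (N) it stops when the force on the tool has changed by that much, and returns True; else False.
- set_joints(angles): joint-space move.
- let_go() and grab(newtons=None): open the fingers fully, or close them until they stop; newtons is the grip in N (None keeps the last).
- sleep(seconds).
- ik(position, orientation): joint angles nearest the present ones, or None.
- get_state(): the state.
- grab_frame(name): name is "scene" or "side" or "wrist"; returns a dict with "img" (400x640x3 uint8, red, green, blue), "fx", "fy", "cx", "cy" (pixels), "k1" (the pictures are not rectified: a ray, as slopes to the right and down, at radius r is drawn at 1 + k1 r^2 times it, then the intrinsics apply), "cam_to_world" (4x4, takes a point from camera to world coordinates); the wrist camera has in their place "T_tool_cam" (4x4, takes a point from camera to tool coordinates, whose origin is the TCP and whose axes are the flange's). Camera axes: x right, y down, z forward; pixel columns grow to the right and rows downward; lengths in m; the calibration is good to about 2 mm. A picture is of the moment at which its call begins: read the wrist's pose just before it. There is no depth.
A pose or a line that the arm cannot do raises MotionError and nothing moves.
- sign_off(): hands the job in; it is judged then, once.
Trained networks look in the newest picture that a camera, given by its name, has taken for a name from the list of things; names that differ only in an ending like _2 or _b are one class to them, and where a whole thing is asked for, a point or a joint stands for the part that bears it (a point fixed in the world has none). Each returns a list of dicts, best first, with "score" (0 to 1); they miss things now and then, are a little off and sometimes report something else, mostly with a low value. They report only what shows in the picture. A call takes as long as a camera call.
- spot_in(camera, name): "centre" ([column, row] in pixels, amid what is visible of it).
- silhouettes(camera, name): "mask" (400x640 bool, what is visible of it) and "centre" ([column, row] in pixels, amid what is visible of it).
- tip_of(camera, name): "centre" ([column, row] in pixels: a listed point, or the origin of a listed thing).
The state is a dict: "clock": time; "q": joint angles; "joint_velocities": joint speeds; "tau": joint torques, N m; "position": TCP position; "eef_rot": TCP orientation; "contact_force": force on the tool from outside, world axes, zero at the start; "wrist_torque": the same for the moment, N m; "finger_gap": opening from 0.0 (shut) to 1.0 (fully open); "grasp_force": force on a finger pad.
Only numpy, scipy, OpenCV 4.12 (cv2) and the standard library are available. Lean on these libraries where they do the work, as an engineer would, in place of code of your own. Each camera call takes 0.05 s, during which the arm holds its last target. There are 200 camera calls.

## Task

Put the grey sensor module into the returns box: pull the red knob out to open the shutter behind the slot, post the module through the slot in the sloping lid and push it past the spring flap until it drops inside, then push the knob fully home again. Leave the solder spool, the orange relay and the side cutters where they are.

Things in the scene. Friction and masses are not known exactly. Their poses are not given: they have to be found in the camera images.
- sensor_module: Loose grey flat module, 60 x 44 x 14 mm (screw heads on one face make it 16), 0.1 kg. x is its 60 mm length, y the 44 mm width, z the 14 mm thickness; origin: centre of the large face at z = 0, so its middle lies 7 mm along its +z. It starts upright (x axis up) in the pocket of the blue stand, its foot 6 mm and its top end 66 mm above the bench.
- stand: Blue plastic stand, fixed to the bench: block 32 x 62 x 26 mm on a base 40 x 70 x 4 mm, with a pocket 20 mm (x) by 50 mm (y), open above, its floor 6 mm above the bench. Origin: centre of its underside, z up. The upright module stands out 40 mm above it; its thickness lies along the stand's x.
- returns_box: Grey box fixed to the bench, hollow, with white sloping lid and clear window in front. Origin on the bench under the slot's centre; x to the back, z up. Spans x -37 to 85, y -38 to 38 mm. The lid rises at 28 degrees from 130 mm high at the front to 173 mm at x = 44; flat top behind it 173 mm high. Floor inside 6 mm thick.
- slot (a point): Centre of the slot's mouth in the lid's outer face, 150 mm above the bench. z points out of the face (28 degrees from vertical, leaning to the box's front): the module goes in lengthwise along -z. y: along the slot (opening 51 mm); x: up the slope, across the slot (20 mm). Shutter 5 mm below the face, then a smooth throat of 51 x 20 mm to 33 mm deep, ended by the flap.
- shutter (a joint): Slide of the shutter and its knob, m: 0 home (slot shut), 0.034 fully out (slot open; clear of the slot from 0.023). A spring detent draws it to the nearer end; passing mid travel takes about 3 N.
- shutter_knob (a point): Middle of the red round knob, 26 mm in diameter, 30 mm long, on an 8 mm steel rod that comes out under the lid's lower front edge. Axes as the slot's; the knob's axis is x. Pull it along -x (to the box's front and 28 degrees downward), push home along +x. It moves with the shutter: 104 mm above the bench at home, 73 mm in front of the slot; free all round.
- spool: Blue solder spool, 54 x 62 x 38 mm, loose bystander. Origin: centre of its underside.
- relay: Orange relay block, 22 x 28 x 16 mm, loose bystander. Origin: centre of its underside.
- cutters: Side cutters with red handles, 36 x 118 x 10 mm, loose bystander. Origin: centre of its underside.
- flap (a joint): Orange light spring flap closing the throat's inner end, 33 mm below the face; 0 shut, grows to 1.5 rad as it swings inward. It carries the module's weight with some 27 mm standing out of the slot; about 2 N on the module opens it, and a module pushed in until its end is level with the face drops into the box by itself.

How it is judged:
By the outcome, as a careful person would: the job done as asked, in the order asked, and still so for the second after the job is handed in, with the robot touching nothing.
It also fails if it takes over 58 s, if anything falls off the work surface, if the arm or the gripper's body presses on something with over 40 N, if the wrist force passes 120 N, or if a joint passes its speed limit or range.

## Working session

There is one attempt and no reset: what is moved stays moved. The work goes in short steps, each a Python script; the robot and the scene stay as the last script left them, time stands still between calls to the robot, and variables do not carry over. Pictures are saved under pics/ and viewed, at most 11 in all, crops included, and the job is handed in when it is done.

```bash
mkdir -p pics; ls; cat > h.py <<'E'
from cell import *
import numpy as np, cv2
from scipy.spatial.transform import Rotation as R
E
python3 - <<'E'
from h import *
ims=[]
for c in ("scene","side"):
    f=grab_frame(c); ims.append(f["img"])
    print(c,f["fx"],f["fy"],f["cx"],f["cy"],f["k1"],np.round(f["cam_to_world"],4).tolist())
    for n in ("sensor_module","stand","returns_box","shutter_knob","spool","relay","cutters"):
        print(n,[(np.round(d["centre"]).tolist(),round(d["score"],2)) for d in spot_in(c,n)][:2], [(np.round(d["centre"]).tolist(),round(d["score"],2)) for d in tip_of(c,n)][:2])
    n="slot";print(n,[(np.round(d["centre"]).tolist(),round(d["score"],2)) for d in tip_of(c,n)][:2])
    cv2.imwrite(f"pics/{c}0.png",f["img"][:,:,::-1])
print(get_state())
E
```

```text
pics
scene 392.977621373372 392.977621373372 312.6535628477241 205.87054286026515 -0.06144125421935268 [[-0.707, -0.5073, 0.4927, 0.019], [-0.7071, 0.5196, -0.4796, 0.3896], [-0.0127, -0.6875, -0.7261, 0.9001], [0.0, 0.0, 0.0, 1.0]]
sensor_module [([388.0, 170.0], 0.54)] [([384.0, 167.0], 0.55)]
stand [([383.0, 181.0], 0.43)] [([387.0, 180.0], 0.61), ([362.0, 190.0], 0.32)]
returns_box [([340.0, 176.0], 0.93)] [([344.0, 202.0], 0.88)]
shutter_knob [([353.0, 166.0], 0.5)] [([364.0, 192.0], 0.68)]
spool [([310.0, 218.0], 0.8)] [([310.0, 226.0], 0.57)]
relay [([363.0, 159.0], 0.44)] [([361.0, 162.0], 0.44)]
cutters [] []
slot [([350.0, 165.0], 0.74)]
side 455.94061316493446 455.94061316493446 313.43059396502304 192.6035989760418 -0.058721085856364326 [[0.9377, -0.1448, 0.3159, 0.2058], [-0.3474, -0.3694, 0.8619, -1.1763], [-0.0081, -0.9179, -0.3967, 0.5939], [0.0, 0.0, 0.0, 1.0]]
sensor_module [([346.0, 285.0], 0.61)] [([348.0, 288.0], 0.71)]
stand [([342.0, 304.0], 0.94)] [([345.0, 307.0], 0.69)]
returns_box [] [([330.0, 264.0], 0.64)]
shutter_knob [([302.0, 221.0], 0.77)] [([296.0, 22
[... 224 characters left out ...]
5.0], 0.66)]
{'clock': 1.6, 'q': array([-1.28419196e+00,  3.26197505e-01, -1.92572961e-01,  1.05200008e+00,
        5.56487738e-05,  1.43661164e+00]), 'joint_velocities': array([ 0.00027852, -0.0010421 ,  0.00077279, -0.00051506, -0.00158726,
        0.00082374]), 'tau': array([-2.47792823e-04, -4.43328702e+01,  2.62750661e+01,  1.37176525e-03,
       -9.61419983e-05, -2.05873145e-07]), 'position': array([ 0.22470791, -0.50203988,  0.23129248]), 'eef_rot': array([3.07229512e+00, 6.56103768e-01, 9.02422815e-05]), 'contact_force': array([-0.91490654, -0.18981675,  0.42156291]), 'wrist_torque': array([ 0.04146487, -0.01340536, -0.01003351]), 'grasp_force': 0.0, 'finger_gap': 1.0020494644659756}
```

```bash
python3 - <<'E'
import cv2
a=cv2.imread("pics/scene0.png")[100:280,240:480];b=cv2.imread("pics/side0.png")[150:360,200:480]
cv2.imwrite("pics/sc.png",cv2.resize(a,(800,600),interpolation=cv2.INTER_CUBIC))
cv2.imwrite("pics/si.png",cv2.resize(b,(800,600),interpolation=cv2.INTER_CUBIC))
E
```

```text
(no output)
```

View pics/sc.png

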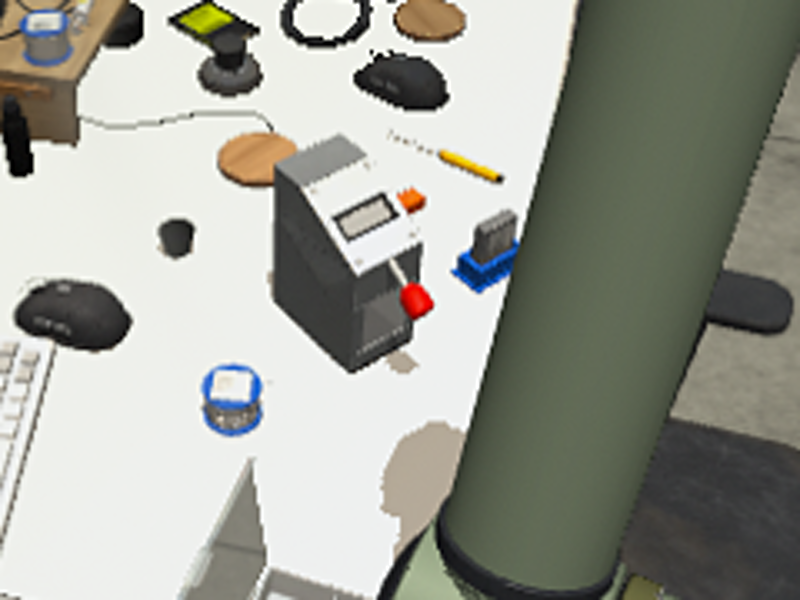

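View pics/si.png

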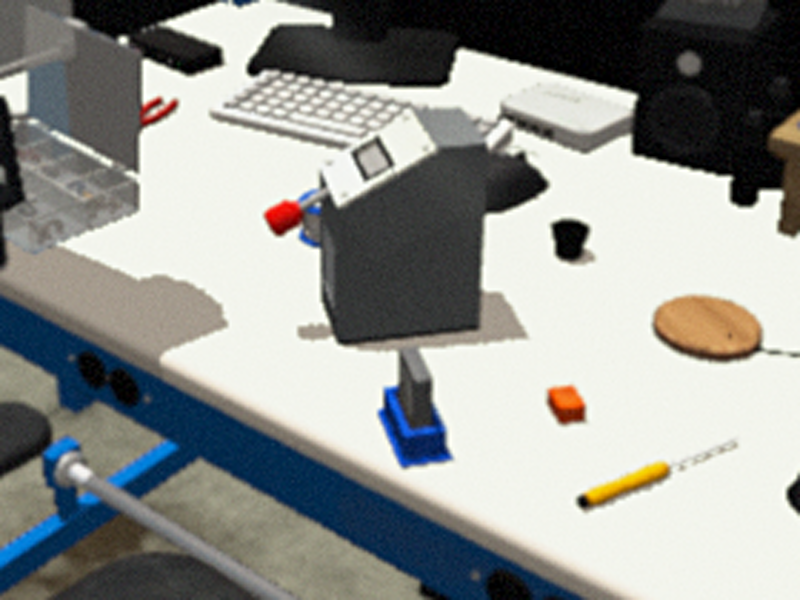

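The pictures show the box with its front (knob) toward the robot. The knob is at about scene (365,190) and side (299,226). The stand with the upright module is on the box's -y side, at scene ~(388,175) and side ~(345,300). Next I'll fit the box and stand poses from corner points.

```bash
cat >> h.py <<'E'
from scipy.optimize import least_squares
def project(P,f,T):
    p=(np.asarray(P)-T[:3,3])@T[:3,:3]
    s=p[:,:2]/p[:,2:]; s=s*(1+f["k1"]*(s**2).sum(1,keepdims=True))
    return s*f["fx"]+[f["cx"],f["cy"]]
def place(p,L):
    c,s=np.cos(p[2]),np.sin(p[2]); L=np.asarray(L)/1000
    return np.c_[p[0]+c*L[:,0]-s*L[:,1],p[1]+s*L[:,0]+c*L[:,1],L[:,2]]
def fit(obs,p0,free_off=False):
    # obs: list of (frame,T,localpts,pixels)
    fun=lambda p:np.concatenate([(project(place(p,L),f,T)-px).ravel() for f,T,L,px in obs])
    r=least_squares(fun,p0,loss="soft_l1",f_scale=1.)
    return r.x,fun(r.x).reshape(-1,2)
E
cat > fit0.py <<'E'
from h import *
fs=grab_frame("scene");fd=grab_frame("side")
S=lambda a:np.array(a)/[800/240,600/180]+[240,100]-.35
D=lambda a:np.array(a)/[800/280,600/210]+[200,150]-.33
kn=[-73,0,104]
bs=[(-37,38,0),(-37,38,130),(-37,-38,130),(44,38,173),(85,38,173),(85,-38,173),(85,38,0),(-37,-38,0),kn]
ps=[(352,372),(357,277),(421,243),(302,188),(275,168),(342,135),(275,298),(411,342),(416,299)]
bd=[(-37,-38,0),(85,-38,0),(85,-38,173),(44,-38,173),(-37,-38,130),(-37,38,130),(44,38,173),kn]
pd=[(335,342),(477,328),(485,148),(432,138),(343,207),(318,163),(410,108),(284,217)]
x,r=fit([(fs,fs["cam_to_world"],bs,S(ps)),(fd,fd["cam_to_world"],bd,D(pd))],[.5,-.15,0])
print(x,np.round(r,1).tolist())
# stand: side base corners
for p0 in (0,.5,-.5,1.57):
  y,r=fit([(fd,fd["cam_to_world"],[(-20,-35,0),(20,-35,0),(-20,35,4)],D([(403,466),(452,459),(380,412)])),
   (fs,fs["cam_to_world"],[(0,0,66)],S([(503,217)]))],[.4,-.3,p0]); print(y,np.round(r,1).tolist())
cv2.imwrite("pics/st.png",np.hstack([cv2.resize(fd["img"][265:320,320:370,::-1],(500,550),interpolation=cv2.INTER_CUBIC),cv2.resize(fs["img"][155:190,372:402,::-1],(300,350),interpolation=cv2.INTER_CUBIC).copy() if 0 else cv2.copyMakeBorder(cv2.resize(fs["img"][155:190,372:400,::-1],(280,350),interpolation=cv2.INTER_CUBIC),0,200,0,0,0)]))
print(get_state()["clock"])
E
python3 fit0.py
```

```text
[ 0.56709442 -0.29526152 -0.16992815] [[-0.8, 2.0], [-0.2, -0.2], [0.9, -0.4], [-0.5, 0.2], [-0.7, -1.0], [-0.6, -0.3], [-0.9, 1.9], [0.3, 0.6], [-0.3, 1.4], [-0.0, 2.0], [0.3, 1.3], [0.5, -1.5], [1.4, 3.5], [-3.1, -0.1], [-0.4, 1.1], [0.7, 1.0], [-0.8, 0.5]]
[ 0.53794753 -0.45921762 -0.1524623 ] [[-0.5, 1.4], [1.3, 1.2], [-0.6, -1.3], [-2.5, 0.7]]
[ 0.53794754 -0.45921762 -0.15246246] [[-0.5, 1.4], [1.3, 1.2], [-0.6, -1.3], [-2.5, 0.7]]
[ 0.53794755 -0.45921763 -0.15246365] [[-0.5, 1.4], [1.3, 1.2], [-0.6, -1.3], [-2.5, 0.7]]
[ 0.53794754 -0.45921762 -0.15246297] [[-0.5, 1.4], [1.3, 1.2], [-0.6, -1.3], [-2.5, 0.7]]
1.7
```

View pics/st.png

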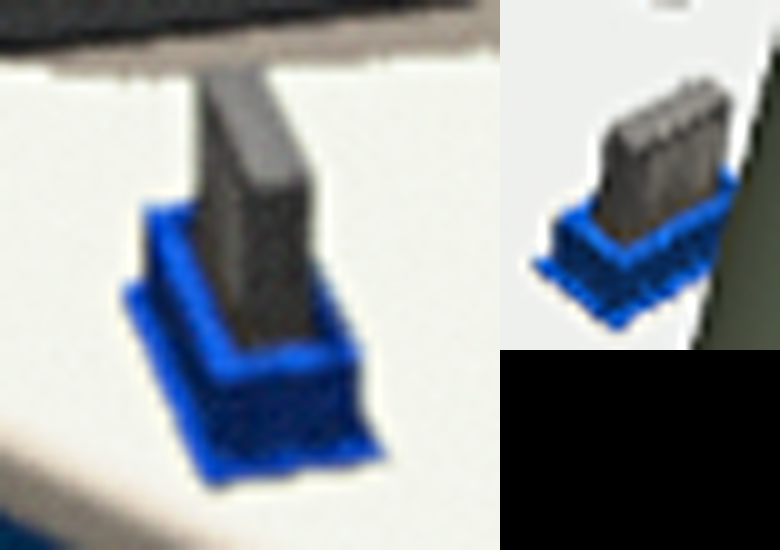

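The zoomed view shows the stand's base corners and the module, grey face up, aligned with the stand. Next are the wrist views: one square onto the lid, one above the stand.

```bash
cat >> h.py <<'E'
def slot_frame(b):
    a=np.radians(28); M=R.from_euler("z",b[2]).as_matrix()
    X=M@[np.cos(a),0,np.sin(a)]; Z=M@[-np.sin(a),0,np.cos(a)]
    return np.array([b[0],b[1],.150]),X,M@[0,1,0],Z
def tool(y,z):
    return np.c_[np.cross(y,z),y,z]
def pick(y,z,pos):   # the half turn with the smaller wrist angle
    best=None
    for s in (1,-1):
        rv=R.from_matrix(tool(s*np.array(y),np.array(z))).as_rotvec(); q=ik(pos,rv)
        if q is not None and (best is None or abs(q[5])<abs(best[1][5])): best=(rv,q)
    return best
def wshot(name):
    s=get_state(); f=grab_frame("wrist"); T=np.eye(4); T[:3,:3]=R.from_rotvec(s["eef_rot"]).as_matrix(); T[:3,3]=s["position"]
    T=T@f["T_tool_cam"]; cv2.imwrite(f"pics/{name}.png",f["img"][:,:,::-1]); np.savez(f"{name}.npz",T=T,**f); return f,T
E
python3 - <<'E'
from h import *
b=[.567,-.295,-.17]; st=[.538,-.459,-.152]
O,X,Y,Z=slot_frame(b)
p=O+.17*Z-.03*X; g=pick(Y,-Z,p); print(g)
movep(p,g[0]); f,T=wshot("w1"); print(np.round(f["T_tool_cam"],3).tolist(),f["fx"],f["cx"],f["cy"],f["k1"])
print(project(np.array([O,O-.086*X-.006*Z]),f,T), tip_of("wrist","slot")[:1],tip_of("wrist","shutter_knob")[:1])
p=np.array([st[0],st[1],.24]);M=R.from_euler("z",st[2]).as_matrix(); g=pick(M[:,0],[0,0,-1],p);print(g)
movep(p,g[0]); f,T=wshot("w2"); print(project(place(st,[[0,0,66]]),f,T), tip_of("wrist","sensor_module")[:1])
print(get_state()["clock"])
E
```

```text
(array([ 0.22532745,  2.64452386, -0.05618044]), array([-0.84697294, -0.0324289 , -0.59536751,  0.61495436,  0.29850753,
       -0.61713715]))
[[0.001, -0.944, -0.33, 0.085], [1.0, 0.001, -0.001, -0.001], [0.001, -0.33, 0.944, -0.142], [0.0, 0.0, 0.0, 1.0]] 349.64360517813014 319.04018544867745 199.33097249099208 -0.011071930699678132
[[320.52890893 205.45741565]
 [320.63226028 112.11460228]] [{'centre': [211.4, 183.2], 'score': 0.66}] [{'centre': [320.9, 113.8], 'score': 0.65}]
(array([2.38369611, 2.04636196, 0.        ]), array([-0.81058757,  0.63058079,  0.31720033,  1.25741587,  0.        ,
        0.91220876]))
[[318.68333961 172.88645619]] [{'centre': [326.4, 169.9], 'score': 0.62}]
5.1
```

View pics/w1.png

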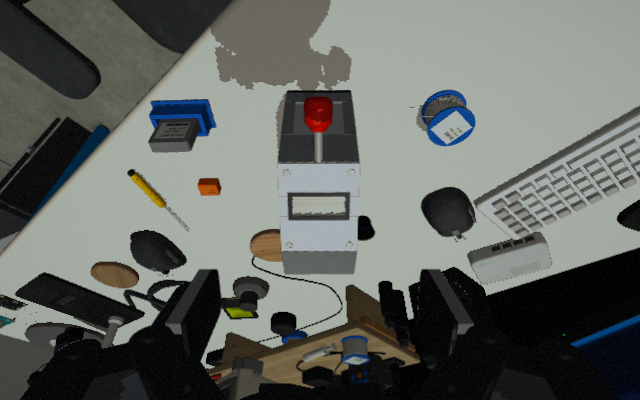

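View pics/w2.png

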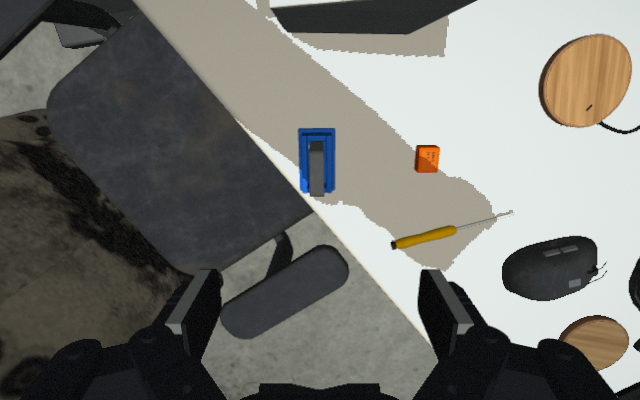

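w1: slot centre at about (319,206), knob at (318,113). w2: stand at about (317,160), module top at about (316,168). The predictions are within a few mm, so I'll refine on zoomed crops.

```bash
python3 - <<'E'
import cv2,numpy as np
a=cv2.imread("pics/w1.png")[85:275,270:370];b=cv2.imread("pics/w2.png")[122:202,292:342]
a=cv2.resize(a,None,fx=3.1,fy=3.1,interpolation=cv2.INTER_CUBIC)
b=cv2.resize(b,None,fx=7,fy=7,interpolation=cv2.INTER_CUBIC)
b=cv2.convertScaleAbs(b,alpha=1.5,beta=20)
h=max(a.shape[0],b.shape[0]);P=lambda i:cv2.copyMakeBorder(i,0,h-i.shape[0],0,0,0)
cv2.imwrite("pics/z.png",np.hstack([P(a),P(b)]));print(a.shape,b.shape)
E
```

```text
(589, 310, 3) (560, 350, 3)
```

View pics/z.png

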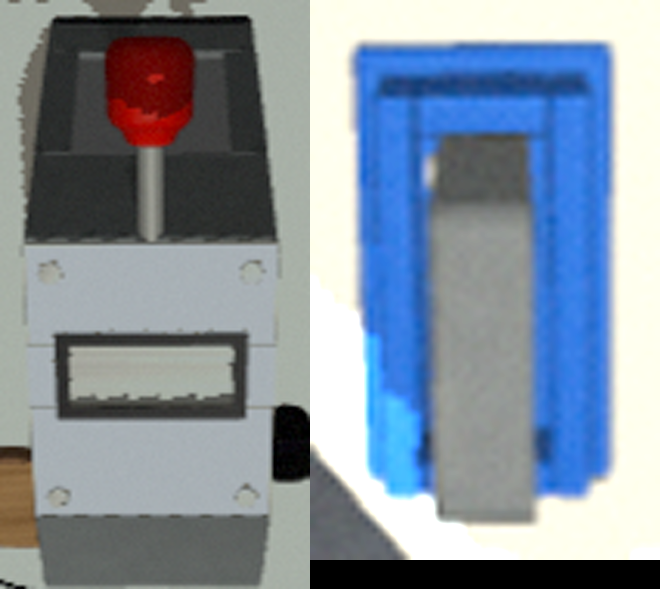

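```bash
python3 - <<'E'
from h import *
def ld(n): d=dict(np.load(n+".npz"));return d,d["T"]
f1,T1=ld("w1");f2,T2=ld("w2")
A=lambda a:np.array(a)/3.1+[270,85]-.34
B=lambda a:(np.array(a)-[310,0])/7+[292,122]-.43
a=np.radians(28);sl=lambda x,y:(x*np.cos(a),y,150+x*np.sin(a))
L=[sl(-10,-25.5),sl(-10,25.5),sl(10,25.5),sl(10,-25.5),(-37,-38,130),(-37,38,130),(44,-38,173),(44,38,173),(-37,-38,0),(-37,38,0)]
px=A([(66,345),(236,345),(234,404),(69,404),(25,243),(278,243),(37,515),(268,515),(52,18),(251,18)])
b,r=fit([(f1,T1,L,px)],[.567,-.295,-.17]);print(b,np.round(r,1).tolist())
b4,r=fit([(f1,T1,L[:4],px[:4])],b);print("slot only",b4,np.round(r,1).tolist())
O,X,Y,Z=slot_frame(b)
print("knob pred",(project(np.array([O-.086*X-.0063*Z]),f1,T1)),"seen",A([150,80]))
m,r=fit([(f2,T2,[(-7,22,66),(7,22,66),(-7,-22,66),(7,-22,66)],B([(434,205),(533,205),(438,520),(535,520)]))],[.538,-.459,-.152]);print("mod",m,np.round(r,1).tolist())
s,r=fit([(f2,T2,[(-20,35,2),(20,35,2),(-16,31,30),(16,31,30)],B([(357,45),(611,45),(380,92),(588,92)]))],[.538,-.459,-.152]);print("stand",s,np.round(r,1).tolist())
s,r=fit([(f2,T2,[(-20,35,2),(20,35,2),(-16,31,26),(16,31,26)],B([(357,45),(611,45),(380,92),(588,92)]))],[.538,-.459,-.152]);print("stand",s,np.round(r,1).tolist())
E
```

```text
[ 0.56745496 -0.29703378 -0.16684795] [[0.5, 0.2], [-0.3, 0.1], [-0.1, 0.7], [0.1, 0.8], [-0.9, -0.2], [0.6, -0.4], [-0.9, 1.7], [0.5, 1.6], [-0.3, -1.4], [0.6, -1.6]]
slot only [ 0.56681059 -0.29697552 -0.1678696 ] [[0.4, -0.3], [-0.3, -0.4], [-0.1, 0.3], [0.0, 0.4]]
knob pred [[318.20308207 112.85071572]] seen [318.04709677 110.46645161]
mod [ 0.53591025 -0.45964646 -0.14525079] [[-0.6, -0.3], [0.6, -0.4], [-0.4, 0.4], [0.4, 0.3]]
stand [ 0.53545674 -0.4602644  -0.15129596] [[-0.4, -0.5], [0.5, -0.6], [-1.2, 0.5], [1.0, 0.5]]
stand [ 0.53540158 -0.46059041 -0.15141181] [[-0.4, -0.2], [0.5, -0.2], [-1.0, 0.3], [0.9, 0.2]]
```

```bash
cat >> h.py <<'E'
B0=np.array([.567,-.297,-.167]); M0=np.array([.5359,-.4597,-.149])
O,X,Y,Z=slot_frame(B0); KN=O-.086*X-.0063*Z; G=.019
E
python3 - <<'E'
from h import *
p=KN+.13*Z; g=pick(Y,-Z,p); print(g); movep(p,g[0])
move_l(KN-G*Z,.15)
grab(40); s=get_state(); print(s["finger_gap"],s["grasp_force"],s["contact_force"])
move_l(KN-G*Z-.0345*X,.05); s=get_state(); print(s["finger_gap"],s["contact_force"],s["position"]-(KN-G*Z))
let_go(); move_l(KN+.10*Z-.0345*X,.25); f,T=wshot("w3")
print(tip_of("wrist","shutter_knob")[:1],project(np.array([KN,KN-.034*X]),f,T),get_state()["clock"])
E
```

```text
(array([ 0.2213569 ,  2.64481685, -0.05519047]), array([-0.89764123, -0.00535436, -0.75495181,  0.4441552 ,  0.31866662,
       -0.66934307]))
0.2830826966612207 38.76445434987545 [-2.04508162  3.21996261  6.10792222]
0.27754528032322656 [-0.5227797   3.82523057  8.24708214] [-0.02950943  0.00562062 -0.01548181]
[{'centre': [324.0, 201.8], 'score': 0.64}] [[320.63650205 242.40136167]
 [320.73519836 200.55667331]] 10.4333
```

View pics/w3.png

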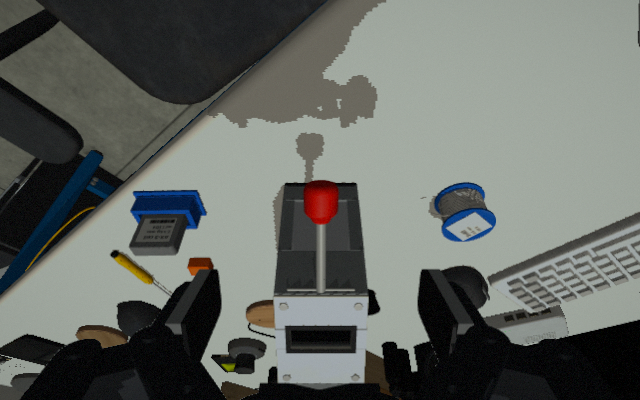

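The shutter is open: the knob is at (321,202) and the slot is dark. Next I'll fetch the module.

```bash
python3 - <<'E'
from h import *
c,s_=np.cos(M0[2]),np.sin(M0[2])
up=np.array([M0[0],M0[1],.15]); g=pick([c,s_,0],[0,0,-1],up); print(g)
pre=KN+.17*Z-.03*X
move_l(pre,.3)
movep(up,g[0]); d=up.copy(); d[2]=.040
print(move_l(d,.12,until_force=15)); grab(40); s=get_state(); print(s["finger_gap"],s["grasp_force"],s["contact_force"],s["position"])
u2=up.copy();u2[2]=.26; move_l(u2,.15); print(get_state()["contact_force"],get_state()["finger_gap"])
h=O+.060*Z
for y in (X,-X):
    rv=R.from_matrix(tool(y,-Z)).as_rotvec(); print(ik(h,rv), ik(O+.005*Z,rv))
print(get_state()["clock"],get_state()["q"])
E
```

```text
(array([2.38062388, 2.0499352 , 0.        ]), array([-0.81344129,  0.67327896,  0.16439607,  1.06191343,  0.        ,
        0.90635504]))
False
0.1521846690326343 42.89961397647858 [ 0.24031196 -0.3011138   0.82463528] [ 0.53598548 -0.45977082  0.04014186]
[-0.17818802  0.15783211 -0.80805037] 0.1562118639914955
[-0.74662683  0.18412482 -0.59253603  0.37556103  0.26005644  1.04670394] [-0.71821956  0.28729268 -0.60380729  0.25438689  0.24842201  1.0734804 ]
[-0.74662683  0.18412482 -0.59253603  0.37556103  0.26005644 -2.09488871] [-0.71821956  0.28729268 -0.60380729  0.25438689  0.24842201 -2.06811225]
15.625 [-8.13429237e-01  6.23691119e-01  3.52068973e-01  1.30103788e+00
  1.87071948e-05  9.06366820e-01]
```

```bash
python3 - <<'E'
from h import *
rv=R.from_matrix(tool(X,-Z)).as_rotvec()
movep(O+.11*Z,rv); move_l(O+.040*Z,.15)
f,T=wshot("w4"); d=grab_frame("side"); 
w=f["img"][100:400,170:470,::-1]; c=cv2.resize(d["img"][165:255,290:380,::-1],(480,480),interpolation=cv2.INTER_CUBIC)
w=cv2.resize(w,(320,320)); print(d["img"].shape)
cv2.imwrite("pics/h.png",np.hstack([cv2.resize(f["img"][130:330,220:420,::-1],(400,400),interpolation=cv2.INTER_CUBIC),cv2.resize(c,(400,400))]))
print(get_state()["contact_force"],get_state()["clock"])
E
```

```text
(400, 640, 3)
[ 0.97362482  0.49919755 -0.70319649] 17.225
```

View pics/h.png

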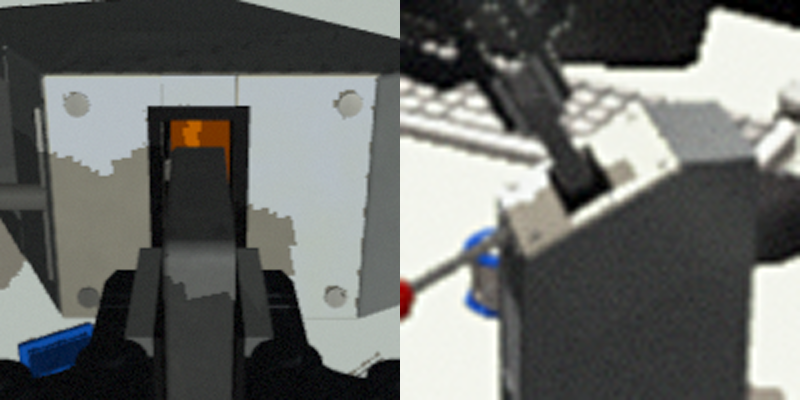

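The module is centred over the slot (module ≈199, slot ≈198 in the left crop), with the orange flap visible below. Inserting now.

```bash
python3 - <<'E'
from h import *
print(move_l(O+.007*Z,.06,until_force=12)); s=get_state(); print(s["contact_force"],(s["position"]-O)@Z)
if (s["position"]-O)@Z<.010:
    let_go(); move_l(O+.09*Z,.25); f,T=wshot("w5")
    cv2.imwrite("pics/i.png",cv2.resize(f["img"][100:350,170:470,::-1],(600,500)))
print(get_state()["clock"])
E
```

```text
False
[-1.39350848 -0.43861628 -1.06360853] 0.006751290598470772
19.15
```

View pics/i.png

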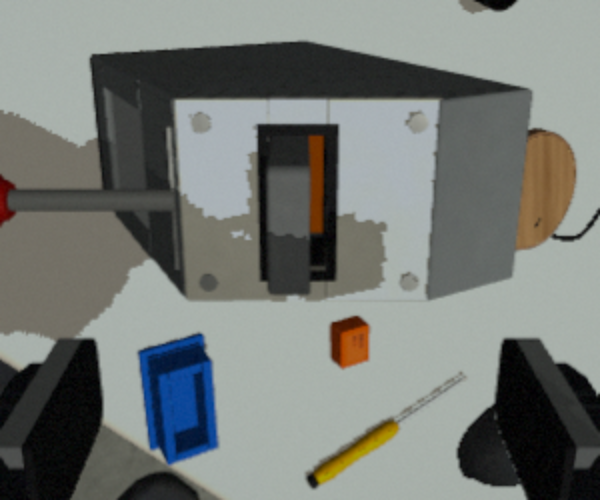

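The module stands in the slot, resting on the flap. Now I'll push it in with the fingers shut.

```bash
python3 - <<'E'
from h import *
grab(30); A=O-.002*X
move_l(A+.032*Z,.25)
print(move_l(A+.0005*Z,.05,until_force=15)); s=get_state(); print(s["contact_force"],(s["position"]-O)@Z)
sleep(.3); move_l(A+.09*Z,.25); f,T=wshot("w6")
print([(d["centre"],d["score"]) for d in spot_in("wrist","sensor_module")])
cv2.imwrite("pics/j.png",cv2.resize(f["img"][100:350,170:470,::-1],(600,500)))
print(get_state()["clock"])
E
```

```text
False
[ 0.0969584  -0.07557686  0.43605071] 0.00029657559053497545
[([171.2, 200.3], 0.46)]
21.9917
```

View pics/j.png

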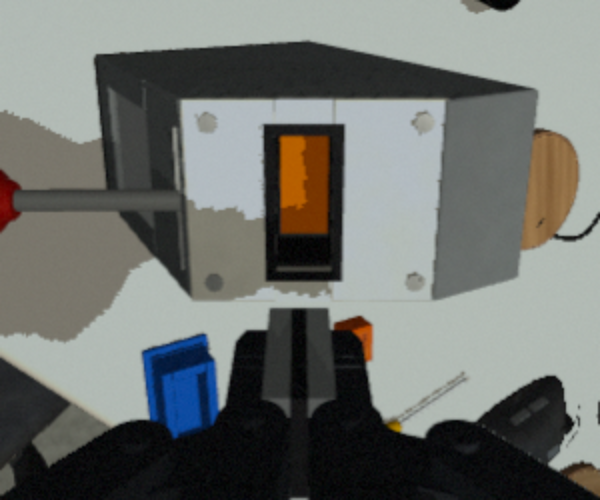

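The module has dropped in and the flap is shut again. Next I'll push the knob home.

```bash
python3 - <<'E'
from h import *
K=KN-.034*X
p=K+.13*Z; let_go(); g=pick(Y,-Z,p); movep(p,g[0])
move_l(K-G*Z,.15); grab(40); print(get_state()["finger_gap"])
print(move_l(KN-G*Z+.002*X,.05,until_force=20)); s=get_state(); print(s["contact_force"],(s["position"]-(KN-G*Z))@X)
let_go(); move_l(KN+.13*Z,.25); sleep(.3); f,T=wshot("w7")
print([d["centre"] for d in tip_of("wrist","shutter_knob")],project(np.array([KN,K]),f,T))
d=grab_frame("side")
cv2.imwrite("pics/k.png",np.hstack([f["img"][100:400,170:470,::-1],cv2.resize(d["img"][190:290,270:370,::-1],(300,300))]))
print(get_state()["clock"])
E
```

```text
0.2819611944371509
False
[-7.32998195  2.40688646  7.41430583] 0.00021582157189369052
[[321.2, 188.7]] [[319.32159017 189.40464436]
 [319.34449247 147.88360434]]
28.7417
```

View pics/k.png

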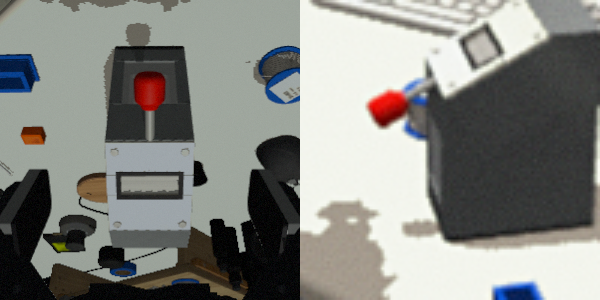

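The knob is back at its home position (wrist pixel 321,189; predicted 319,189), the shutter shows white in the slot, and the bystanders haven't moved. The arm is clear, so I'm handing in.

```bash
python3 -c "
from cell import *
print(sign_off())"
```

```text
the job is handed in; nothing more can be done
None
```

The grey module is inside the returns box, the knob is pushed home with the slot shut, the spool and relay look undisturbed (the arm never went near the cutters), and I handed the job in at about 29 s of the 58 s limit.

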